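# Fit the last variator roller and lift the loaded pulley half

### The job

Take the last orange roller weight out of the tray and lower it, without dropping it, into the empty pocket of the scooter variator pulley half so that it lies across the pocket like the other five, and let go of it. Then lift the loaded pulley half straight up by its hub, about ten centimetres clear of its rest ring, never tipping it, and finish still holding it there in the air, steady and level with all six rollers in their pockets, ready for a colleague to take. Leave the worn grey rollers in the tray and do not disturb the other things on the bench.

Things in the scene. Friction and masses are not known exactly. Their poses are not given: they have to be found in the camera images.
- pulley: variator pulley half, bare aluminium, 124 mm diameter, 52 mm high, 0.36 to 0.6 kg, lying loose on rest_ring, roller side up, outer edge 9 mm above its origin (centre of its underside, 15.5 mm above the bench), z up. Six pockets run radially out from the hub every 60 degrees; the one along its +x is empty, the rest hold rollers, tops at z = 28 mm. Outer rim: inner radius 58.5 mm, top z = 18.5 mm.
- empty_pocket (a point): on the pulley at x 42, y 0, z 20.6 mm in its frame (same axes): where a roller's centre is when it lies here on the pocket floor, axis across the pocket (pulley y). Pocket 18 mm wide; ribs 3 mm thick, top z = 17 mm. Floor z = 8 mm at 28 mm radius, rising outwards at 10 degrees: a roller let go rolls in to the hub. Here fingers have room at the roller's ends, above the ribs.
- hub_top (a point): centre of the top of the pulley's hub, 52 mm above the pulley's origin: a plain upright round hub of 36 mm diameter with a 25 mm bore, in the pulley's middle, its weight centred on it. Its outside is free for 24 mm down from here, above the rollers' tops. Axes as the pulley's.
- rest_ring: dark steel outer ring of an old ball bearing, 85 mm outside, 73 mm inside, 19 mm high, fixed on the bench, on which the pulley lies loose. Origin: centre of its underside, on the bench.
- tray: black plastic pocket tray, 88 x 160 x 12 mm (x, y, z), fixed; origin at the centre of its underside. Six pockets 6 mm deep (floor at z = 6 mm), 21 mm (x) by 18 mm (y), at x = -18 and +18 mm, y = -48, 0 and +48 mm. Rollers lie in three of them with their axes along the tray's y and stand 14 mm above its top.
- last_roller: the last new roller weight: orange plastic sleeve with brass core, 20 mm diameter, 15 mm long, 15 g, flat ends, lying on its side in one of the tray pockets. Origin at its centre, x along its axis (its roll about that axis means nothing).
- worn1: worn roller, grey, 20 mm diameter, 15 mm long, lying in a tray pocket; origin at its centre, x along its axis. To be left alone.
- worn2: second worn roller, grey, as worn1. To be left alone.
- fitted1: fitted orange roller, same make as last_roller (20 mm diameter, 15 mm long), lying in the pulley pocket 60 degrees round from the empty one (counter-clockwise seen from above), resting against the hub; origin at its centre, x along its axis.
- fitted2: fitted orange roller, same make as last_roller (20 mm diameter, 15 mm long), lying in the pulley pocket 120 degrees round from the empty one (counter-clockwise seen from above), resting against the hub; origin at its centre, x along its axis.
- fitted3: fitted orange roller, same make as last_roller (20 mm diameter, 15 mm long), lying in the pulley pocket 180 degrees round from the empty one (counter-clockwise seen from above), resting against the hub; origin at its centre, x along its axis.
- fitted4: fitted orange roller, same make as last_roller (20 mm diameter, 15 mm long), lying in the pulley pocket 240 degrees round from the empty one (counter-clockwise seen from above), resting against the hub; origin at its centre, x along its axis.
- fitted5: fitted orange roller, same make as last_roller (20 mm diameter, 15 mm long), lying in the pulley pocket 300 degrees round from the empty one (counter-clockwise seen from above), resting against the hub; origin at its centre, x along its axis.
- ramp_plate: bystander: dished steel ramp plate with three black slide blocks, 116 mm over the blocks, 14 mm high, lying loose; origin at the centre of its underside.
- wrench: bystander: steel spanner about 200 mm long lying on the bench; its x runs along it.
- socket: bystander: steel socket, 30 mm diameter, 42 mm high, upright; origin at the centre of its underside.
- spray_can: bystander: spray can, 66 mm diameter, 200 mm high, upright; origin at the centre of its underside.
- grease_jar: bystander: jar, 72 mm diameter, 65 mm high, upright; origin at the centre of its underside.
Mind the look-alikes: they are no part of the job. What is shaped like the pulley but green or pink is not meant.

How it is judged:
On the way, in this order (a step that is already met when the one before it is completed fails the run):
1. the last roller is lowered into the empty pocket while the fingers hold it (x of last_roller in the frame of pulley between 0.022 and 0.054 m and y of last_roller in the frame of pulley between -0.006 and 0.006 m and z of last_roller in the frame of pulley between 0.012 and 0.029 m and angle between the x axis of last_roller and the y axis of pulley, either way round below 0.35 rad and contact force between the fingers and last_roller above 0.2 N), for 0.05 s.
2. the last roller lies in the pocket, let go, the pulley still on its ring (x of last_roller in the frame of pulley between 0.022 and 0.054 m and y of last_roller in the frame of pulley between -0.006 and 0.006 m and z of last_roller in the frame of pulley between 0.012 and 0.029 m and angle between the x axis of last_roller and the y axis of pulley, either way round below 0.35 rad and contact force between the fingers and last_roller below 0.05 N and linear speed of last_roller below 0.03 m/s and height (world z) of pulley below 0.025 m), for 0.2 s.
3. the pulley half is held clear of the ring, steady and level, with six rollers in it (height (world z) of pulley between 0.08 and 0.175 m and angle between pulley's own z axis and vertical below 0.09 rad and horizontal distance between pulley and rest_ring below 0.04 m and linear speed of pulley below 0.02 m/s and angular speed of pulley below 0.15 rad/s and contact force between the fingers and pulley above 2 N and contact force between pulley and rest_ring below 0.05 N and contact force between pulley and tray below 0.05 N and x of last_roller in the frame of pulley between 0.022 and 0.054 m and y of last_roller in the frame of pulley between -0.006 and 0.006 m and z of last_roller in the frame of pulley between 0.012 and 0.029 m and angle between the x axis of last_roller and the y axis of pulley, either way round below 0.35 rad and distance between each of fitted1, fitted2, fitted3, fitted4, fitted5 and pulley below 0.06 m and z of fitted1 in the frame of pulley between 0.012 and 0.029 m and z of fitted2 in the frame of pulley between 0.012 and 0.029 m and z of fitted3 in the frame of pulley between 0.012 and 0.029 m and z of fitted4 in the frame of pulley between 0.012 and 0.029 m and z of fitted5 in the frame of pulley between 0.012 and 0.029 m), for 1 s.
At the end, for the whole second after the job is handed in: Fingers hold the pulley, underside 80 to 175 mm above the bench, within 40 mm sideways of the ring's centre, tilted under 0.09 rad, slower than 20 mm/s and 0.15 rad/s, touching neither ring nor tray; the last roller lies across the pocket that was empty, the other five in theirs (all of step 3); the arm keeps its last pose, push and grip.
It fails at once if the pulley half is tipped by more than 0.2 rad (11 degrees) (angle between pulley's own z axis and vertical above 0.2 rad).
It fails at once if a worn roller is moved more than 12 mm (distance of any of worn1, worn2 from where it was at the start of the episode above 0.012 m).
It fails at once if a bystander on the bench is moved more than 20 mm (distance of any of ramp_plate, wrench, socket, spray_can, grease_jar from where it was at the start of the episode above 0.02 m).
It also fails if it takes over 64 s, if anything falls off the work surface, if the arm or the gripper's body presses on something with over 40 N, if the wrist force passes 120 N, or if a joint passes its speed limit or range.

### The arm

A 6-joint arm with a two-finger parallel gripper is mounted at the origin on the work surface. World frame = base frame: x ahead of the robot, y to its left, z up, the work surface at z = 0. Lengths are in m, angles in rad, forces in N, time in s.
With the tool pointing down it reaches from about 0.425 to 0.95 m from the base axis. Payload 3.5 kg.
Tool frame: the origin (TCP) lies on the centre line of the jaws, within the pads' length; the fingertips stand 17 mm ahead of it and the grasp point (between the pads) lies 2 mm behind it; z points along the fingers, y is the line along which they close (so a half turn about z gives the same grasp; the last joint's range is limited). The gripper opens to 85 mm and grips with 20 to 120 N. Pads are 22 mm wide; open, the fingers measure 114 mm over their backs; the gripper's body (76 mm by 85 mm) begins 54 mm behind the grasp point. The pads swing forward as they close: fully open they stand 13 mm farther back than shut.
Start: joints at [1.111, 0.286, 1.577, -0, 1.279, -0.15], TCP at [0.206, 0.643, 0.248] pointing down, gripper open.
Joint ranges: [-2.77, 2.77], [-0.9, 2.22], [0.21, 2.48], [-1.53, 4.67], [0.24, 2.81], [-2.84, 2.84]. Speed limits (rad/s): [2.79, 2.79, 3.14, 3.14, 3.14, 3.14].

### API

Orientations are given as a unit quaternion [x, y, z, w].
In Python, from plant import ctrl gives the robot as it stands. The module is installed in compiled form; this text tells all that it offers.
- The arm moves only by the tool drive_tool, never from a script. Its argument "moves" is a list of rows, each a list of 3 entries, a list of its own where there are three numbers: the turn, a rotation vector about the tool's x, y, z in rad, then the shift along the tool's x, y, z in m, then the finger opening in m, from 0 to 0.0854. A call has 1 to 5 rows; each row shifts and turns the commanded pose from where the row before left it, along the tool's axes as they then stand; what a row does not reach is not made up. A row lasts 1/8 s, in which the tool goes at most 62.5 mm and 10.7 degrees, less where a joint would pass 70% of its speed; a pose out of reach is approached as far as the arm can. A call with a gripper value outside its range is refused whole. The fingers move at their own pace and stop on an object; "grip_force" is the grip in N (left out, the last holds). Time passes only in rows, so rows that do not move let the fingers close. It gives the time, the measured TCP pose, the force, the opening and the grip force at its end, in the units of the state.
- ctrl.get_state(): the state, without advancing time (a new reading comes with each control period).
- ctrl.read_camera(name): name is "scene" or "top" or "wrist"; returns a dict with "image" (480x640x3 uint8, red, green, blue), "fx", "fy", "cx", "cy" (pixels), "R" (3x3) and "t" (3): a world point X has camera coordinates R X + t. Camera axes: x right, y down, z forward; pixel columns grow to the right and rows downward; lengths in m; the calibration is good to about 2 mm. A picture is of the moment at which its call begins. There is no depth.
- ctrl.sign_off(): hands the job in; it is judged then, once.
The state is a dict: "time": time; "qpos": joint angles; "dq": joint speeds; "joint_efforts": joint torques, N m; "eef_pos": TCP position; "tcp_rot": TCP orientation; "contact_force": force on the tool from outside, world axes, zero at the start; "wrist_torque": the same for the moment, N m; "opening": opening from 0.0 (shut) to 1.0 (fully open); "finger_force": force on a finger pad.
Only numpy, scipy, OpenCV 4.12 (cv2) and the standard library are available. Lean on these libraries where they do the work, as an engineer would, in place of code of your own. Each camera call takes 0.05 s, during which the arm holds its last target. There are 200 camera calls.

## Working session

There is one attempt and no reset: what is moved stays moved. The work goes in short steps, Python scripts to look and compute and a tool call to move; the robot and the scene stay as the last step left them, time stands still between calls to the robot, and variables do not carry over. Pictures are saved under pics/ and viewed, at most 10 in all, crops included, and the job is handed in when it is done.

Besides the shell and the picture viewer there is one more tool, called after "Request:" as name(argument=value, ...), one argument or row to a line, values as JSON. drive_tool: Moves the arm, as the interface text tells. Its arguments: {"type":"object","properties":{"moves":{"type":"array","items":{"type":"array"}},"grip_force":{"type":"number"}},"required":["moves"]}

```bash
mkdir -p pics; python3 - <<'E'
from plant import ctrl
import cv2,pickle,numpy as np
d={}
for n in("scene","top","wrist"):
    c=ctrl.read_camera(n); d[n]=c; cv2.imwrite(f"pics/{n}0.png",c["image"][...,::-1])
    print(n,c["fx"],c["cx"],c["cy"],np.round(-c["R"].T@c["t"],3),np.round(c["R"],2).tolist())
pickle.dump(d,open("c0.pkl","wb"))
s=ctrl.get_state();print(s)
E
```

```text
scene 519.3889637066037 322.00956045388637 234.07449627102804 [1.452 0.487 0.749] [[-0.49, 0.87, 0.02], [0.48, 0.29, -0.83], [-0.73, -0.39, -0.56]]
top 565.9256835679134 325.77663133214844 247.1791871934702 [0.305 0.015 1.238] [[0.01, -1.0, 0.01], [-0.98, -0.01, -0.19], [0.19, -0.01, -0.98]]
wrist 345.8294090924222 316.6011911006678 237.1692703813989 [0.131 0.667 0.372] [[0.3, 0.95, -0.0], [0.91, -0.29, 0.31], [0.29, -0.1, -0.95]]
{'time': 0.15, 'qpos': array([ 1.11100519e+00,  2.87029753e-01,  1.57785419e+00,  2.45873626e-05,
        1.27860536e+00, -1.50013189e-01]), 'dq': array([ 0.00076587, -0.00386796, -0.00426655,  0.00059054,  0.00150813,
        0.00117914]), 'joint_efforts': array([ 7.64686483e-04, -4.06601465e+01, -2.93142074e+01, -1.65733923e-04,
        3.93437193e-03, -1.21207987e-05]), 'eef_pos': array([0.20552906, 0.64243903, 0.24721255]), 'tcp_rot': array([ 1.54273843e-01,  9.88027673e-01, -9.01048576e-04, -2.95912469e-04]), 'contact_force': array([ 0.22873537,  0.03449399, -0.75952069]), 'wrist_torque': array([ 0.01242991, -0.05832521, -0.03082499]), 'finger_force': 0.0, 'opening': 1.0000968268280381}
```

View pics/top0.png

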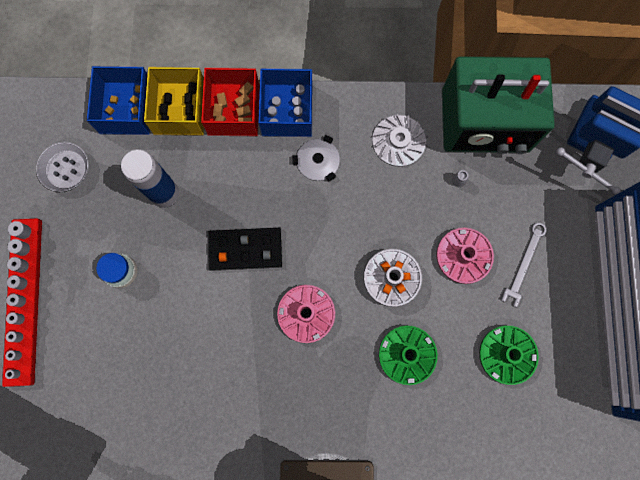

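View pics/scene0.png

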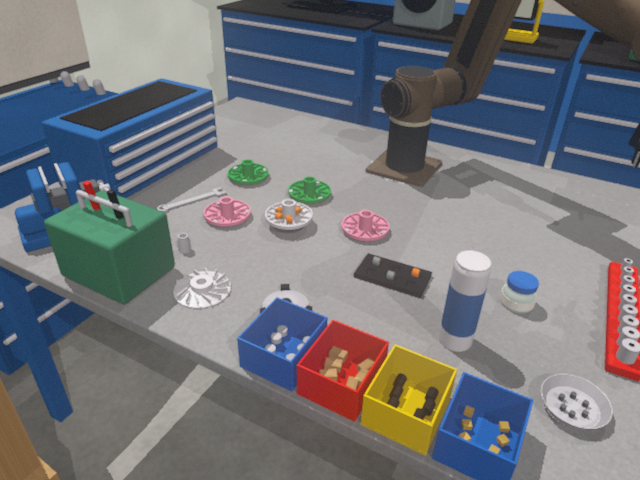

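The top view shows the pulley at about (393,277), the tray around (245,249) with the orange roller at (222,257), and grey rollers at (244,239) and (266,255). I'll zoom in on both.

```bash
cat > h.py <<'E'
import numpy as np,cv2,pickle
from scipy.spatial.transform import Rotation as Ro
def ray(c,u,v,z):
    d=c["R"].T@np.array([(u-c["cx"])/c["fx"],(v-c["cy"])/c["fy"],1]); o=-c["R"].T@c["t"]
    return o+d*(z-o[2])/d[2]
def proj(c,X):
    p=np.atleast_2d(X)@c["R"].T+c["t"]; return np.c_[c["fx"]*p[:,0]/p[:,2]+c["cx"],c["fy"]*p[:,1]/p[:,2]+c["cy"]]
def orange(c,box=None):
    h=cv2.cvtColor(c["image"],cv2.COLOR_RGB2HSV); m=cv2.inRange(h,(6,150,90),(20,255,255))
    n,l,s,ce=cv2.connectedComponentsWithStats(m)
    return [(np.round(ce[i],1).tolist(),int(s[i,4])) for i in range(1,n) if s[i,4]>8]
E
python3 - <<'E'
from h import *
d=pickle.load(open("c0.pkl","rb"));c=d["top"]
I=c["image"][...,::-1]
a=cv2.resize(I[222:277,200:290],None,fx=8.8,fy=8.8,interpolation=2)[:480,:400] if 0 else cv2.resize(I[220:280,200:290],(780,520),interpolation=2)
b=cv2.resize(I[240:312,355:430],(576,552),interpolation=2)
a=cv2.resize(I[222:276,200:288],(704,432),interpolation=2)
a=cv2.resize(a,(400,245));b=cv2.resize(b,(400,384))
o=np.zeros((384,800,3),np.uint8);o[:245,:400]=a;o[:,400:]=b
cv2.imwrite("pics/z.png",o)
print(orange(c)); 
for u,v,z in[(393,277,.034),(395,275.5,.0675),(222,257,.026),(244,239,.026),(266,255,.026)]: print(ray(c,u,v,z))
E
```

```text
[([504.6, 6.0], 68), ([529.9, 20.6], 18), ([561.5, 21.2], 11), ([555.3, 22.8], 9), ([457.5, 25.5], 10), ([589.5, 28.9], 13), ([522.9, 31.4], 16), ([629.6, 33.1], 11), ([588.0, 34.3], 11), ([113.1, 98.7], 39), ([133.3, 98.9], 31), ([109.1, 109.8], 35), ([134.2, 109.3], 24), ([215.4, 111.7], 13), ([218.1, 119.9], 9), ([222.2, 256.7], 60), ([398.7, 264.1], 38), ([385.0, 265.2], 45), ([406.8, 276.2], 48), ([400.6, 287.7], 57), ([387.1, 288.4], 62)]
[ 0.47579649 -0.13818134  0.034     ]
[ 0.47425159 -0.13815214  0.0675    ]
[0.5167454  0.23177829 0.026     ]
[0.557186   0.18556328 0.026     ]
[0.52220724 0.13648666 0.026     ]
```

View pics/z.png

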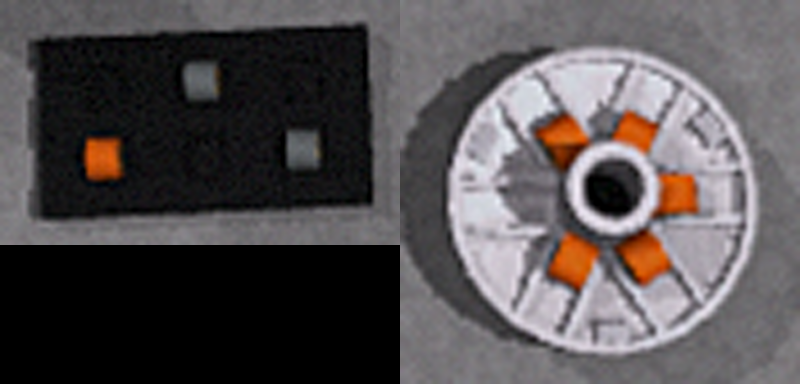

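The zoom shows the tray's orange roller at its lower left, axis along the tray's long side. The empty pulley pocket points left in the image (world +y). I'll work out the first move.

```bash
cat >> h.py <<'E'
def goal(s,pos,xyaw):
    """turn (rotvec, tool) to pointing down with tool x at xyaw, and shift in the turned tool frame"""
    G=Ro.from_euler("z",xyaw)*Ro.from_euler("x",np.pi); R=Ro.from_quat(s["tcp_rot"])
    print("turn",np.round((R.inv()*G).as_rotvec(),4),"shift",np.round(G.inv().apply(np.array(pos)-s["eef_pos"]),4),"eef",np.round(s["eef_pos"],4),"t",s["time"])
E
python3 - <<'E'
from h import *
from plant import ctrl
c=pickle.load(open("c0.pkl","rb"))["top"]
o=ray(c,222.2,256.7,.018);w=ray(c,266,255,.018);d=o-w;ya=np.arctan2(d[1],d[0]);print(o,w,ya)
goal(ctrl.get_state(),[o[0],o[1],.13],ya+np.pi/2)
E
```

```text
[0.51881257 0.2328053  0.018     ] [0.52364034 0.13729131 0.018     ] 1.6212984441432852
turn [-0.0018 -0.0006 -0.3603] shift [-0.2922 -0.4249  0.1172] eef [0.2055 0.6424 0.2472] t 0.15
```

Request:
drive_tool(
  moves=[
    [[-0.002,-0.001,-0.18],[0,0,0],0.0854],
    [[0,0,-0.18],[0,0,0],0.0854],
    [[0,0,0],[-0.03,-0.042,0],0.0854],
    [[0,0,0],[-0.03,-0.042,0],0.0854],
    [[0,0,0],[-0.03,-0.042,0],0.0854],
  ],
)

```text
time: 0.78
eef_pos: [0.3025, 0.5202, 0.2478]
tcp_rot: [-0.025, 1.0, 0.001, 0.001]
contact_force: [1.0, 0.6, -0.1]
opening: 1.003
finger_force: 0.0
```

Request:
drive_tool(
  moves=[
    [[0,0,0],[-0.03,-0.042,0],0.07],
    [[0,0,0],[-0.03,-0.042,0],0.06],
    [[0,0,0],[-0.03,-0.042,0.01],0.05],
    [[0,0,0],[-0.03,-0.042,0.02],0.04],
    [[0,0,0],[-0.03,-0.042,0.02],0.04],
  ],
)

```text
time: 1.4
eef_pos: [0.4632, 0.318, 0.1976]
tcp_rot: [-0.025, 1.0, 0.001, 0.001]
contact_force: [0.3, 0.5, -0.7]
opening: 0.47
finger_force: 0.0
```

Request:
drive_tool(
  moves=[
    [[0,0,0],[-0.03,-0.042,0.02],0.04],
    [[0,0,0],[-0.022,-0.042,0.02],0.04],
    [[0,0,0],[0,0,0.027],0.04],
    [[0,0,0],[0,0,0],0.04],
  ],
)

```text
time: 1.9
eef_pos: [0.5168, 0.2371, 0.1282]
tcp_rot: [-0.024, 1.0, 0.0, -0.002]
contact_force: [-1.0, 0.5, -0.7]
opening: 0.47
finger_force: 0.0
```

```bash
python3 - <<'E'
from h import *
from plant import ctrl
c=ctrl.read_camera("wrist");pickle.dump(c,open("w1.pkl","wb"));cv2.imwrite("pics/w1.png",c["image"][...,::-1])
print([x for x in orange(c) if x[1]>60])
goal(ctrl.get_state(),[.5188,.2328,.13],1.6213+np.pi/2)
E
```

```text
[([309.3, 243.9], 580)]
turn [ 0.0011 -0.0014 -0.0006] shift [-0.0008 -0.0052  0.    ] eef [0.5178 0.2379 0.13  ] t 1.95
```

View pics/w1.png

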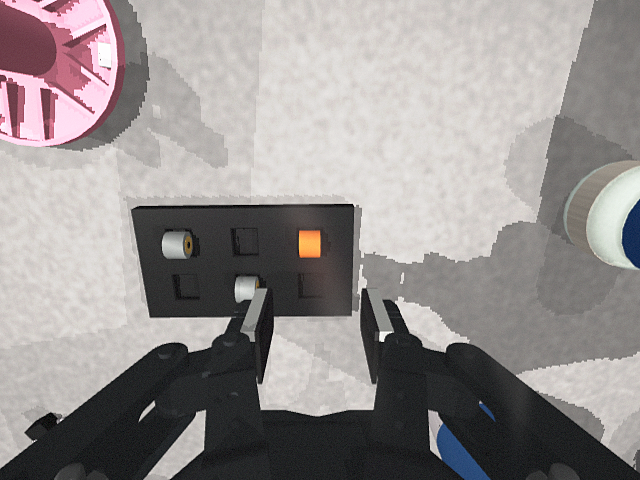

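The wrist view shows the orange roller at (309,244) with the grey ones at (177,244) and (246,289), and the fingers' centre line at about u=317.

```bash
python3 - <<'E'
from h import *
from plant import ctrl
c=pickle.load(open("w1.pkl","rb"))
for z in(.014,.018,.022):print(ray(c,309.3,243.9,z),ray(c,177,244,z))
h=cv2.cvtColor(c["image"],cv2.COLOR_RGB2HSV);m=cv2.inRange(h,(6,150,90),(20,255,255));ys,xs=np.nonzero(m);k=xs>0
n,l,s,ce=cv2.connectedComponentsWithStats(m);i=np.argmax(s[1:,4])+1;print(s[i])
t=c["image"].max(2)<70; ys,xs=np.nonzero(t[200:320,130:362]); r=cv2.minAreaRect(np.c_[xs+130,ys+200][ys<60].astype(np.float32));print(r)
print(proj(c,[[.5188,.2328,.016],[.5178,.2379,.12]]))
E
```

```text
[0.52091986 0.23213379 0.014     ] [0.52576556 0.13533971 0.014     ]
[0.51956213 0.232157   0.018     ] [0.52432705 0.13697654 0.018     ]
[0.5182044  0.23218022 0.022     ] [0.52288854 0.13861336 0.022     ]
[299 230  22  28 580]
((242.0, 231.5), (55.0, 222.0), 90.0)
[[310.28698118 242.06169427]
 [317.84616794 315.47054632]]
```

Request:
drive_tool(
  moves=[
    [[0.001,-0.001,0],[-0.0014,-0.0055,0.03],0.035],
    [[0,0,0],[0,0,0.035],0.035],
    [[0,0,0],[0,0,0.022],0.03],
    [[0,0,0],[0,0,0.009],0.03],
    [[0,0,0],[0,0,0],0.03],
  ],
)

```text
time: 2.58
eef_pos: [0.5208, 0.2335, 0.0357]
tcp_rot: [-0.026, 1.0, 0.0, 0.002]
contact_force: [-0.5, -0.4, 0.1]
opening: 0.348
finger_force: 0.0
```

```bash
python3 - <<'E'
from h import *
from plant import ctrl
s=ctrl.get_state();goal(s,[.5195,.2325,.031],1.6213+np.pi/2);print(s["contact_force"],s["opening"])
E
```

```text
turn [0.0008 0.0033 0.0006] shift [ 0.0013 -0.001   0.0047] eef [0.5208 0.2335 0.0357] t 2.575
[-0.49952879 -0.39343179  0.07058055] 0.34786633953730395
```

Request:
drive_tool(
  moves=[
    [[0,0,0],[0.0005,-0.0005,0.0035],0.03],
    [[0,0,0],[0,0,0],0.018],
    [[0,0,0],[0,0,0],0.008],
    [[0,0,0],[0,0,0],0.008],
    [[0,0,0],[0,0,0],0.008],
  ],
  grip_force=25,
)

```text
time: 3.2
eef_pos: [0.5206, 0.2325, 0.0324]
tcp_rot: [-0.025, 1.0, 0.0, 0.002]
contact_force: [-0.3, -0.8, 5.3]
opening: 0.164
finger_force: 28.8
```

Request:
drive_tool(
  moves=[
    [[0,0,0],[0,0,0],0.008],
  ],
)

```text
time: 3.32
eef_pos: [0.5205, 0.2325, 0.0323]
tcp_rot: [-0.025, 1.0, 0.0, 0.002]
contact_force: [-2.0, 0.0, 5.7]
opening: 0.169
finger_force: 28.9
```

Request:
drive_tool(
  moves=[
    [[0,0,0],[0,0,-0.015],0.008],
    [[0,0,0],[0,0,-0.03],0.008],
    [[0,0,0],[0,0,-0.045],0.008],
    [[0,0,0],[0,0,-0.045],0.008],
    [[0,0,0],[0,0,0],0.008],
  ],
)

```text
time: 3.95
eef_pos: [0.5225, 0.233, 0.1721]
tcp_rot: [-0.025, 1.0, 0.001, 0.006]
contact_force: [-0.3, -0.3, 0.2]
opening: 0.165
finger_force: 28.3
```

```bash
python3 - <<'E'
from h import *
from plant import ctrl
s=ctrl.get_state();goal(s,[.475,-.086,.167],np.pi/2);print(s["finger_force"])
E
```

```text
turn [0.0121 0.0076 1.6211] shift [-0.319  -0.0475  0.0051] eef [0.5225 0.233  0.1721] t 3.95
28.289560675621033
```

Request:
drive_tool(
  moves=[
    [[0,0,0.18],[0,0,0],0.008],
    [[0,0,0.18],[0,0,0],0.008],
    [[0,0,0.18],[0,0,0],0.008],
    [[0,0,0.18],[0,0,0],0.008],
    [[0,0,0.18],[0,0,0],0.008],
  ],
)

```text
time: 4.58
eef_pos: [0.5188, 0.232, 0.1652]
tcp_rot: [0.415, 0.91, 0.0, 0.0]
contact_force: [-0.3, 1.0, 0.6]
opening: 0.162
finger_force: 28.3
```

Request:
drive_tool(
  moves=[
    [[0,0,0.18],[0,0,0],0.008],
    [[0,0,0.18],[0,0,0],0.008],
    [[0,0,0.18],[0,0,0],0.008],
    [[0,0,0.18],[0,0,0],0.008],
    [[0,0,0],[-0.05,-0.008,0],0.008],
  ],
)

```text
time: 5.2
eef_pos: [0.5113, 0.1833, 0.1656]
tcp_rot: [0.706, 0.708, 0.001, 0.0]
contact_force: [0.4, -0.8, -0.4]
opening: 0.163
finger_force: 28.3
```

Request:
drive_tool(
  moves=[
    [[0,0,0],[-0.054,-0.008,0],0.008],
    [[0,0,0],[-0.054,-0.008,0],0.008],
    [[0,0,0],[-0.054,-0.008,0],0.008],
    [[0,0,0],[-0.054,-0.008,0],0.008],
    [[0,0,0],[-0.053,-0.008,0],0.008],
  ],
)

```text
time: 5.82
eef_pos: [0.4708, -0.0881, 0.1652]
tcp_rot: [0.707, 0.707, 0.001, -0.0]
contact_force: [0.5, -0.4, 0.5]
opening: 0.167
finger_force: 28.3
```

Request:
drive_tool(
  moves=[
    [[0,0,0],[0,0,0],0.008],
    [[0,0,0],[0,0,0],0.008],
  ],
)

```text
time: 6.08
eef_pos: [0.4714, -0.0863, 0.1654]
tcp_rot: [0.707, 0.707, 0.001, -0.0]
contact_force: [-0.0, 0.3, 0.0]
opening: 0.164
finger_force: 28.3
```

```bash
python3 - <<'E'
from h import *
from plant import ctrl
c=ctrl.read_camera("wrist");s=ctrl.get_state();pickle.dump((c,s["eef_pos"],s["tcp_rot"]),open("w2.pkl","wb"));cv2.imwrite("pics/w2.png",c["image"][...,::-1])
goal(s,[.475,-.086,.167],np.pi/2)
print([x for x in orange(c) if x[1]>60], proj(c,[.475,-.138,.0675]))
E
```

```text
turn [ 0.0012 -0.0017  0.0016] shift [-0.0002  0.0034 -0.0015] eef [ 0.4716 -0.0858  0.1655] t 6.125
[([354.2, 275.9], 388), ([307.3, 299.9], 1363)] [[320.5782968  313.66229346]]
```

View pics/w2.png

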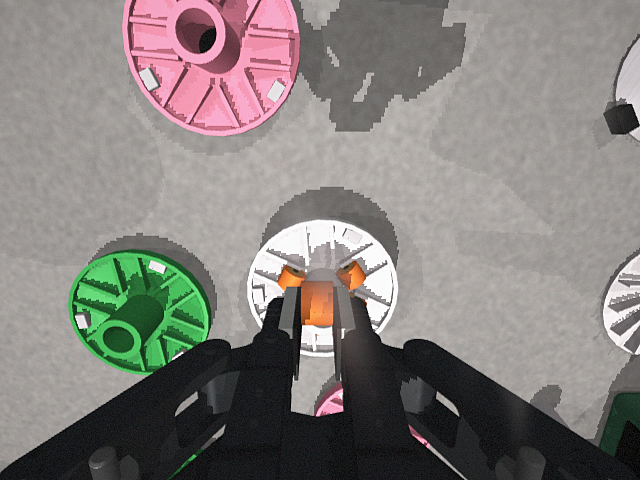

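The white pulley is centred near (322,288) and its empty pocket points up the image, towards (322,240). The held roller at (317,302) sits square between the pads. I'll rectify both camera views onto the rib-top plane to fit centre and yaw.

```bash
cat > rect.py <<'E'
from h import *
def rect(c,z,x0,y0,k=2.85,n=400):
    # map pixel (i,j): up = +y world, right = +x world
    g=np.float32([[0,0],[n,0],[n,n],[0,n]])
    W=np.c_[x0+(g[:,0]-n/2)/k/1e3,y0-(g[:,1]-n/2)/k/1e3,np.full(4,z)]
    H=cv2.getPerspectiveTransform(np.float32(proj(c,W)),g); return cv2.warpPerspective(c["image"],H,(n,n))
E
python3 - <<'E'
from rect import *
w=pickle.load(open("w2.pkl","rb"))[0];t=pickle.load(open("c0.pkl","rb"))["top"]
x0,y0=.475,-.138
out=[]
for c in(w,t):
    A=rect(c,.034,x0,y0)
    hsv=cv2.cvtColor(A,cv2.COLOR_RGB2HSV);g=cv2.GaussianBlur(cv2.cvtColor(A,cv2.COLOR_RGB2GRAY),(5,5),0).astype(float)
    # circle fit of rim outer edge: maximise radial drop
    th=np.linspace(0,2*np.pi,180,False);best=[]
    from scipy.ndimage import map_coordinates as mc
    for dx in np.arange(-6,6.1,.25):
        for dy in np.arange(-6,6.1,.25):
            f=lambda r:mc(g,[200-(dy+r*np.sin(th))*2.85,200+(dx+r*np.cos(th))*2.85],order=1)
            best.append((np.clip(f(61)-f(63.2),0,60).mean(),dx,dy))
    b=max(best);print(b)
    cv2.circle(A,(int(200+b[1]*2.85),int(200-b[2]*2.85)),3,(255,0,0),-1)
    out.append(A[...,::-1])
cv2.imwrite("pics/r.png",np.hstack(out))
E
```

```text
(np.float64(47.52151410543506), np.float64(1.75), np.float64(1.0))
(np.float64(58.44966014387339), np.float64(1.0), np.float64(0.75))
```

View pics/r.png

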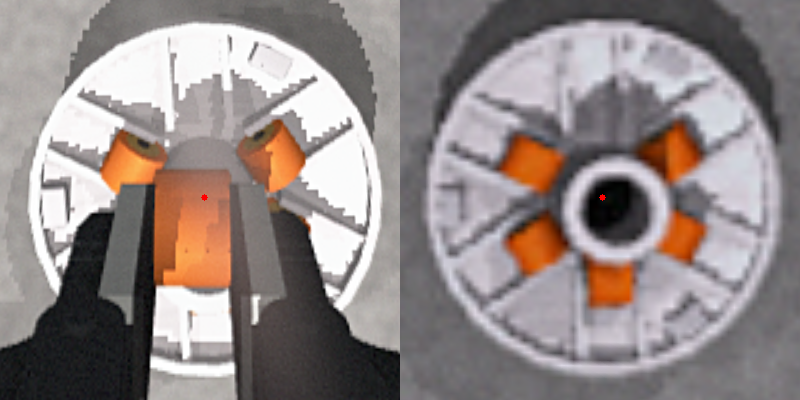

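```bash
python3 - <<'E'
from rect import *
from scipy.ndimage import map_coordinates as mc
w=pickle.load(open("w2.pkl","rb"))[0];t=pickle.load(open("c0.pkl","rb"))["top"]
x0,y0=.475,-.138
for n,c,cx,cy in(("w",w,1.75,1.0),("t",t,1.0,.75)):
    g=cv2.GaussianBlur(cv2.cvtColor(rect(c,.0325,x0,y0),cv2.COLOR_RGB2GRAY),(3,3),0).astype(float)
    P=[0,1,5] if n=="w" else range(6)
    R=np.arange(42,56,.5)
    def prof(a,ys):  # brightness vs lateral offset, pocket dir a
        X=cx+R[:,None]*np.cos(a)-ys*np.sin(a);Y=cy+R[:,None]*np.sin(a)+ys*np.cos(a)
        return mc(g,[200-Y*2.85,200+X*2.85],order=1)
    res=[]
    for d in np.arange(-8,12,.25):
        s=0
        for p in P:
            a=np.radians(90+d+60*p)
            for y in(-12,-9,9,12): s+=np.abs((prof(a,np.array([y+.8]))-prof(a,np.array([y-.8]))).mean())
        res.append((s,d))
    print(n,sorted(res)[::-1][:6])
E
```

```text
w [(np.float64(572.4815806468422), np.float64(4.25)), (np.float64(564.1352678548853), np.float64(4.0)), (np.float64(528.3720246063785), np.float64(4.5)), (np.float64(501.5016624022004), np.float64(3.75)), (np.float64(439.5464702885645), np.float64(4.75)), (np.float64(432.00721625662896), np.float64(1.0))]
t [(np.float64(599.646861091754), np.float64(4.0)), (np.float64(588.1889689867356), np.float64(3.75)), (np.float64(584.9764299732741), np.float64(4.25)), (np.float64(552.0358931464845), np.float64(0.5)), (np.float64(551.4854047221907), np.float64(4.5)), (np.float64(551.2293068282554), np.float64(3.5))]
```

```bash
python3 - <<'E'
from h import *
from plant import ctrl
goal(ctrl.get_state(),[.4735,-.0972,.062],np.radians(94.1))
E
```

```text
turn [ 0.0013 -0.0016 -0.07  ] shift [-0.0115  0.001   0.1035] eef [ 0.4716 -0.0858  0.1655] t 6.125
```

Request:
drive_tool(
  moves=[
    [[0.001,-0.001,-0.07],[0,0,0],0.008],
    [[0,0,0],[-0.0115,0.001,0.02],0.008],
    [[0,0,0],[0,0,0.03],0.008],
    [[0,0,0],[0,0,0.03],0.008],
    [[0,0,0],[0,0,0],0.008],
  ],
)

```text
time: 6.75
eef_pos: [0.472, -0.0958, 0.0836]
tcp_rot: [0.681, 0.733, -0.001, -0.003]
contact_force: [0.2, 0.3, 0.7]
opening: 0.162
finger_force: 28.3
```

```bash
python3 - <<'E'
from rect import *
from plant import ctrl
c=ctrl.read_camera("wrist");s=ctrl.get_state();cv2.imwrite("pics/w3.png",cv2.resize(c["image"][180:400,200:440,::-1],(654,600)))
a=np.radians(94.1);C=np.array([.4764,-.1371,0])
goal(s,[.4735,-.0972,.062],a)
E
```

```text
turn [-0.0011 -0.0011  0.0016] shift [-0.0006  0.0001  0.0233] eef [ 0.4734 -0.0966  0.0853] t 6.8
```

View pics/w3.png

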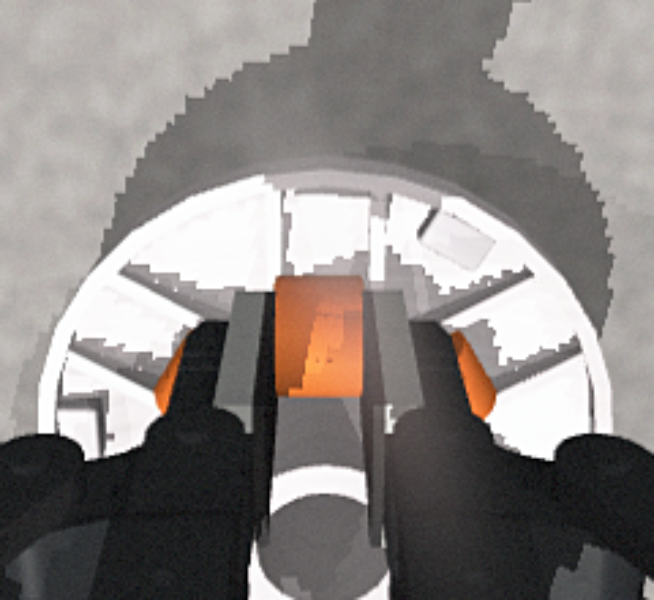

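The roller hangs over the pocket mouth, centred at crop u≈318. The ribs are centred near u≈329, so I'll check that lateral offset numerically.

```bash
python3 - <<'E'
from rect import *
from plant import ctrl
c=ctrl.read_camera("wrist");s=ctrl.get_state();pickle.dump(c,open("w4.pkl","wb"))
C=np.array([.4764,-.1371]);a=np.radians(94.1);ex=np.array([np.cos(a),np.sin(a)]);ey=np.array([-ex[1],ex[0]])
P=lambda x,y,z:np.r_[C+x*ex+y*ey,.0155+z]
for y in(.012,.009,0,-.009,-.012): print(y,[np.round((proj(c,P(r,y,.017))[0]-[200,180])*2.725).tolist() for r in(.045,.05,.056)])
# roller held: project predicted centre
R=Ro.from_quat(s["tcp_rot"]);print((proj(c,s["eef_pos"]+R.apply([.001,0,.0163]))[0]-[200,180])*2.725)
# circle refit on visible rim
from scipy.ndimage import map_coordinates as mc
g=cv2.GaussianBlur(cv2.cvtColor(rect(c,.034,*C),cv2.COLOR_RGB2GRAY),(3,3),0).astype(float)
th=np.radians(np.arange(15,170,2));best=[]
for dx in np.arange(-4,4.1,.25):
    for dy in np.arange(-4,4.1,.25):
        f=lambda r:mc(g,[200-(dy+r*np.sin(th))*2.85,200+(dx+r*np.cos(th))*2.85],order=1)
        best.append((np.clip(f(61.2)-f(62.8),0,60).mean(),dx,dy))
print(sorted(best)[::-1][:4])
best=[];R_=np.arange(46,56,.5)
for d in np.arange(0,8,.5):
  for dx in np.arange(-3,3.1,.25):
    sc=0
    for p in(0,):
        A=np.radians(90+d)
        for y in(-12,-9,9,12):
            q=[]
            for e in(.7,-.7):
                X=dx+R_*np.cos(A)-(y+e)*np.sin(A);Y=R_*np.sin(A)+(y+e)*np.cos(A);q.append(mc(g,[200-Y*2.85,200+X*2.85],order=1))
            sc+=abs((q[0]-q[1]).mean())
    best.append((round(sc,1),d,dx))
print(sorted(best)[::-1][:8])
row=g[int(200-50*2.85)];print(row[140:260:2].astype(int))
E
```

```text
0.012 [[258.0, 234.0], [257.0, 212.0], [257.0, 184.0]]
0.009 [[272.0, 234.0], [272.0, 212.0], [272.0, 184.0]]
0 [[316.0, 235.0], [316.0, 212.0], [316.0, 184.0]]
-0.009 [[360.0, 235.0], [361.0, 212.0], [361.0, 184.0]]
-0.012 [[375.0, 235.0], [376.0, 212.0], [376.0, 184.0]]
[321.13368315 344.27106244]
[(np.float64(57.323220994541394), np.float64(0.0), np.float64(-0.75)), (np.float64(57.302826885579705), np.float64(0.25), np.float64(-0.75)), (np.float64(57.08390939673856), np.float64(-0.25), np.float64(-0.75)), (np.float64(57.06813584352993), np.float64(0.5), np.float64(-0.75))]
[(np.float64(118.7), np.float64(0.5), np.float64(-0.5)), (np.float64(118.3), np.float64(1.0), np.float64(0.0)), (np.float64(118.0), np.float64(0.0), np.float64(-1.0)), (np.float64(117.1), np.float64(1.5), np.float64(0.5)), (np.float64(116.9), np.float64(4.0), np.float64(2.75)), (np.float64(116.9), np.float64(3.5), np.float64(2.25)), (np.float64(116.4), np.float64(3.0), np.float64(1.75)), (np.float64(115.3), np.float64(2.5), np.float64(1.25))]
[253 253 253 253 251 250 250 250 250 253 253 254 231 176 161 193 246 252
 251 251 251 251 251 251 251 251 251 251 251 251 251 251 251 250 249 250
 251 243 248 253 253 252 235 251 252 252 252 252 252 253 254 238 149  98
 178 238 245 241 240 239]
```

```bash
python3 - <<'E'
from rect import *
d=pickle.load(open("c0.pkl","rb"))
C=np.array([.4764,-.1375])
t=np.linspace(0,2*np.pi,40,False)
def hull(c,X,S,off):
    m=np.zeros((480*S//4,640*S//4),np.uint8);p=(proj(c,X)*8-off).astype(np.int32);return p
def run(c,idx,name):
    h=cv2.cvtColor(c["image"],cv2.COLOR_RGB2HSV);m=cv2.inRange(h,(4,120,60),(22,255,255))
    p=proj(c,[[*C,.03]])[0];x0,y0=(p-40).astype(int);M=cv2.resize(m[y0:y0+80,x0:x0+80],(640,640),interpolation=cv2.INTER_LINEAR)>127
    res=[]
    for dg in np.arange(-4,10,.5):
      for sx in np.arange(-2,2.1,1):
       for sy in np.arange(-2,2.1,1):
        Z=np.zeros((640,640),np.uint8)
        CC=C+np.array([sx,sy])/1e3
        draw=lambda X,v:cv2.fillConvexPoly(Z,cv2.convexHull(((proj(c,X)-[x0,y0])*8).astype(np.int32)),v)
        for k in idx:
            a=np.radians(90+dg+60*k);e=np.array([np.cos(a),np.sin(a)]);f=np.array([-e[1],e[0]])
            X=[np.r_[CC+e*(.0285+.01*np.cos(q))+f*y,.0155+.0182+.01*np.sin(q)] for q in t for y in(-.0075,.0075)]
            draw(np.array(X),1)
        draw(np.array([np.r_[CC+.018*np.array([np.cos(q),np.sin(q)]),z] for q in t for z in(.025,.0675)]),0)
        Zb=Z>0; res.append((round((Zb&M).sum()/(Zb|M).sum(),3),dg,sx,sy))
    r=sorted(res)[::-1];print(name,r[:6])
    print({g:max(x[0] for x in res if x[1]==g) for g in np.arange(-2,8,1.)})
run(d["top"],range(1,6),"top");run(d["scene"],range(1,6),"scene")
E
```

```text
top [(np.float64(0.799), np.float64(4.5), np.float64(-1.0), np.float64(-1.0)), (np.float64(0.799), np.float64(4.0), np.float64(-1.0), np.float64(-1.0)), (np.float64(0.798), np.float64(3.5), np.float64(-1.0), np.float64(-1.0)), (np.float64(0.794), np.float64(3.0), np.float64(-1.0), np.float64(-1.0)), (np.float64(0.793), np.float64(5.0), np.float64(-1.0), np.float64(-1.0)), (np.float64(0.787), np.float64(2.5), np.float64(-1.0), np.float64(-1.0))]
{np.float64(-2.0): np.float64(0.633), np.float64(-1.0): np.float64(0.669), np.float64(0.0): np.float64(0.708), np.float64(1.0): np.float64(0.746), np.float64(2.0): np.float64(0.776), np.float64(3.0): np.float64(0.794), np.float64(4.0): np.float64(0.799), np.float64(5.0): np.float64(0.793), np.float64(6.0): np.float64(0.769), np.float64(7.0): np.float64(0.737)}
scene [(np.float64(0.528), np.float64(4.5), np.float64(-2.0), np.float64(1.0)), (np.float64(0.528), np.float64(4.0), np.float64(-2.0), np.float64(1.0)), (np.float64(0.527), np.float64(6.5), np.float64(-2.0), np.float64(1.0)), (np.float64(0.527), np.float64(6.0), np.float64(-2.0), np.float64(1.0)), (np.float64(0.527), np.float64(5.5), np.float64(-2.0), np.float64(1.0)), (np.float64(0.527), np.float64(3.5), np.float64(-2.0), np.float64(1.0))]
{np.float64(-2.0): np.float64(0.509), np.float64(-1.0): np.float64(0.516), np.float64(0.0): np.float64(0.519), np.float64(1.0): np.float64(0.524), np.float64(2.0): np.float64(0.526), np.float64(3.0): np.float64(0.527), np.float64(4.0): np.float64(0.528), np.float64(5.0): np.float64(0.526), np.float64(6.0): np.float64(0.527), np.float64(7.0): np.float64(0.526)}
```

Roller silhouettes in the top and scene views confirm yaw ≈ 94.1°, and the roller is aligned with the pocket. Next I'll lower it.

Request:
drive_tool(
  moves=[
    [[-0.001,-0.001,0],[-0.0008,0,0.015],0.008],
    [[0,0,0],[0,0,0.009],0.008],
    [[0,0,0],[0,0,0.005],0.008],
    [[0,0,0],[0,0,0],0.008],
  ],
)

```text
time: 7.35
eef_pos: [0.4737, -0.0989, 0.0567]
tcp_rot: [0.682, 0.732, 0.0, 0.001]
contact_force: [0.8, 0.1, -0.5]
opening: 0.17
finger_force: 28.3
```

```bash
python3 - <<'E'
from h import *
from plant import ctrl
s=ctrl.get_state();goal(s,[.4735,-.0976,.0525],np.radians(94.1));print(s["contact_force"])
E
```

```text
turn [ 0.0015  0.0008 -0.0008] shift [ 0.0013 -0.0001  0.0042] eef [ 0.4737 -0.0989  0.0567] t 7.35
[ 0.80755713  0.13543748 -0.46939306]
```

Now small downward steps while I watch the force.

Request:
drive_tool(
  moves=[
    [[0,0,0],[0.001,0,0.0015],0.008],
    [[0,0,0],[0,0,0],0.008],
  ],
)

```text
time: 7.6
eef_pos: [0.4741, -0.098, 0.0558]
tcp_rot: [0.682, 0.732, 0.0, 0.001]
contact_force: [0.8, -0.0, -1.0]
opening: 0.165
finger_force: 28.3
```

Request:
drive_tool(
  moves=[
    [[0,0,0],[0,0,0.001],0.008],
    [[0,0,0],[0,0,0],0.008],
  ],
)

```text
time: 7.85
eef_pos: [0.474, -0.098, 0.0547]
tcp_rot: [0.682, 0.732, 0.0, 0.001]
contact_force: [0.1, 0.3, -0.0]
opening: 0.163
finger_force: 28.3
```

Request:
drive_tool(
  moves=[
    [[0,0,0],[0,0,0.001],0.008],
    [[0,0,0],[0,0,0],0.008],
  ],
)

```text
time: 8.1
eef_pos: [0.4739, -0.098, 0.0536]
tcp_rot: [0.682, 0.732, 0.0, 0.001]
contact_force: [-0.3, -0.5, -0.8]
opening: 0.163
finger_force: 28.3
```

```bash
python3 - <<'E'
from h import *
from plant import ctrl
c=ctrl.read_camera("wrist");pickle.dump(c,open("w5.pkl","wb"));cv2.imwrite("pics/w5.png",cv2.resize(c["image"][180:400,200:440,::-1],(654,600)))
s=ctrl.get_state();goal(s,[.4735,-.0976,.0525],np.radians(94.1));print(s["contact_force"])
E
```

```text
turn [ 0.0024  0.0013 -0.0006] shift [ 0.0004 -0.0004  0.0011] eef [ 0.474  -0.098   0.0536] t 8.15
[-0.25019049  0.09826732  0.42991808]
```

View pics/w5.png

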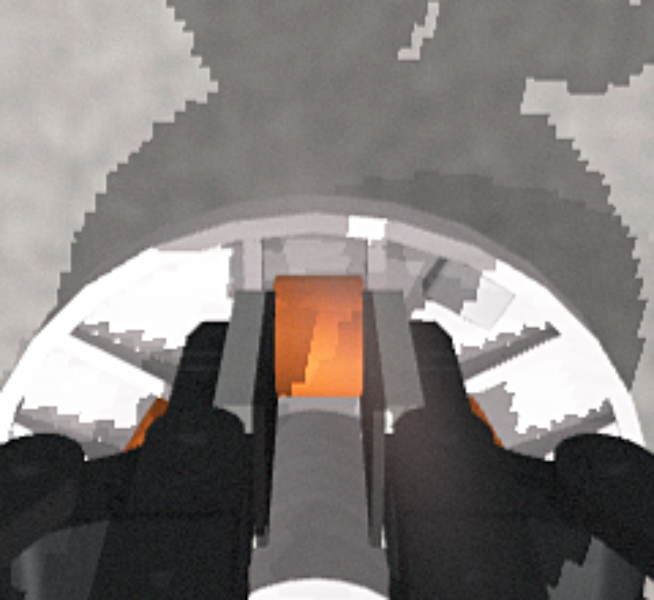

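The roller (u 275–362) lies between the pocket walls (262–366), square and within about 0.5 mm of centre. I'll continue down until contact.

Request:
drive_tool(
  moves=[
    [[0,0,0],[0,-0.0005,0.001],0.008],
    [[0,0,0],[0,0,0],0.008],
  ],
)

```text
time: 8.4
eef_pos: [0.4734, -0.098, 0.0526]
tcp_rot: [0.682, 0.732, 0.0, 0.001]
contact_force: [-0.1, -0.1, -0.2]
opening: 0.165
finger_force: 28.3
```

Request:
drive_tool(
  moves=[
    [[0,0,0],[0,0,0.0007],0.008],
    [[0,0,0],[0,0,0],0.008],
  ],
)

```text
time: 8.65
eef_pos: [0.4736, -0.0981, 0.0523]
tcp_rot: [0.682, 0.732, 0.0, 0.001]
contact_force: [-1.2, 0.4, 3.3]
opening: 0.161
finger_force: 28.6
```

```bash
python3 - <<'E'
from plant import ctrl
s=ctrl.get_state();print(s["contact_force"],s["eef_pos"])
E
```

```text
[-1.22553941  0.39947599  3.3160933 ] [ 0.47357229 -0.09807     0.05231867]
```

Contact came at the expected height. Now release.

Request:
drive_tool(
  moves=[
    [[0,0,0],[0,0,0],0.019],
    [[0,0,0],[0,0,0],0.024],
    [[0,0,0],[0,0,0],0.026],
    [[0,0,0],[0,0,0],0.026],
    [[0,0,0],[0,0,0],0.026],
  ],
)

```text
time: 9.28
eef_pos: [0.4735, -0.098, 0.052]
tcp_rot: [0.682, 0.732, 0.0, 0.001]
contact_force: [-0.0, 0.8, -0.5]
opening: 0.303
finger_force: 0.0
```

Request:
drive_tool(
  moves=[
    [[0,0,0],[0,0,-0.01],0.026],
    [[0,0,0],[0,0,-0.03],0.026],
    [[0,0,0],[0,0,-0.04],0.026],
    [[0,0,0],[0.02,0,-0.03],0.04],
    [[0,0,0],[0,0,0],0.05],
  ],
)

```text
time: 9.9
eef_pos: [0.4736, -0.078, 0.1655]
tcp_rot: [0.681, 0.732, 0.002, 0.005]
contact_force: [-0.1, -0.1, -0.7]
opening: 0.584
finger_force: 0.0
```

```bash
python3 - <<'E'
from rect import *
from plant import ctrl
c=ctrl.read_camera("wrist");t=ctrl.read_camera("top");pickle.dump((c,t),open("w6.pkl","wb"))
A=c["image"][150:400,180:480,::-1];B=t["image"][235:317,350:435,::-1]
cv2.imwrite("pics/w6.png",np.hstack([cv2.resize(A,(400,400)),cv2.resize(B,(400,400))]))
s=ctrl.get_state();print(s["eef_pos"],s["opening"])
C=np.array([.4764,-.1375]);print(proj(c,[[*C,.0675]]))
E
```

```text
[ 0.47166482 -0.07792685  0.16203574] 0.5839720901173565
[[312.56765696 321.98754833]]
```

View pics/w6.png

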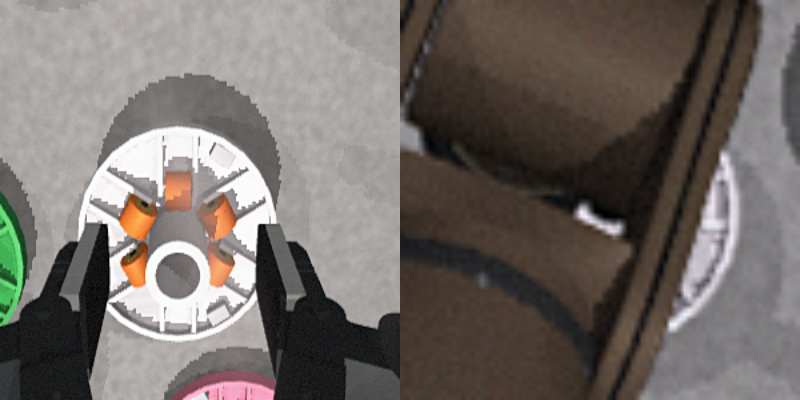

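The roller lies square in its pocket at crop (178,188). The hub top is at crop (179,275), about 1 mm in +x of my estimate. Next, the hub grasp.

```bash
python3 - <<'E'
from h import *
from plant import ctrl
goal(ctrl.get_state(),[.4768,-.1375,.0635],np.radians(94.1))
E
```

```text
turn [0.0028 0.0019 0.    ] shift [-0.0598  0.0009  0.0985] eef [ 0.4717 -0.0779  0.162 ] t 10.0
```

Request:
drive_tool(
  moves=[
    [[0.002,0.001,0],[-0.03,0,0],0.056],
    [[0,0,0],[-0.03,0.001,0],0.056],
    [[0,0,0],[0,0,0.03],0.056],
    [[0,0,0],[0,0,0],0.056],
    [[0,0,0],[0,0,0],0.056],
  ],
)

```text
time: 10.62
eef_pos: [0.4767, -0.1376, 0.1315]
tcp_rot: [0.682, 0.732, -0.0, -0.001]
contact_force: [-0.0, 0.4, 0.8]
opening: 0.657
finger_force: 0.0
```

```bash
python3 - <<'E'
from h import *
from plant import ctrl
ctrl.read_camera("wrist");goal(ctrl.get_state(),[.4768,-.1375,.0635],np.radians(94.1))
E
```

```text
turn [ 0.0004  0.0004 -0.0004] shift [ 0.0003 -0.0004  0.0687] eef [ 0.4772 -0.1377  0.1322] t 10.675
```

Request:
drive_tool(
  moves=[
    [[0,0,0],[0,0,0.03],0.056],
    [[0,0,0],[0,0,0.025],0.056],
    [[0,0,0],[0,0,0.012],0.056],
    [[0,0,0],[0,0,0],0.056],
    [[0,0,0],[0,0,0],0.056],
  ],
)

```text
time: 11.3
eef_pos: [0.478, -0.1381, 0.0663]
tcp_rot: [0.681, 0.732, 0.0, 0.001]
contact_force: [0.6, 0.7, -0.2]
opening: 0.658
finger_force: 0.0
```

Request:
drive_tool(
  moves=[
    [[0,0,0],[0,0,0],0.045],
    [[0,0,0],[0,0,0],0.04],
    [[0,0,0],[0,0,0],0.036],
    [[0,0,0],[0,0,0],0.034],
    [[0,0,0],[0,0,0],0.028],
  ],
  grip_force=20,
)

```text
time: 11.92
eef_pos: [0.4766, -0.1378, 0.0653]
tcp_rot: [0.681, 0.732, -0.001, -0.0]
contact_force: [-5.4, 1.0, 5.4]
opening: 0.414
finger_force: 19.8
```

```bash
python3 - <<'E'
from h import *
from plant import ctrl
s=ctrl.get_state();goal(s,[.4768,-.1375,.0635],np.radians(94.1));print(s["contact_force"],s["wrist_torque"],s["opening"],s["finger_force"])
E
```

```text
turn [-0.0013  0.0001 -0.0001] shift [0.0003 0.0002 0.0018] eef [ 0.4766 -0.1378  0.0653] t 11.925
[-5.42249371  0.95204227  5.44790124] [0.04564009 0.7660928  0.04438406] 0.4135750999332797 19.834778308868408
```

Request:
drive_tool(
  moves=[
    [[0,0,0],[0,-0.0005,0],0.02],
    [[0,0,0],[0,0,0],0.02],
    [[0,0,0],[0,0,0],0.02],
  ],
  grip_force=60,
)

```text
time: 12.3
eef_pos: [0.4768, -0.1379, 0.0656]
tcp_rot: [0.682, 0.732, 0.0, 0.0]
contact_force: [-3.2, -0.3, 5.9]
opening: 0.398
finger_force: 59.4
```

Request:
drive_tool(
  moves=[
    [[0,0,0],[0,0,-0.002],0.02],
    [[0,0,0],[0,0,-0.003],0.02],
    [[0,0,0],[0,0,-0.003],0.02],
    [[0,0,0],[0,0,0],0.02],
    [[0,0,0],[0,0,0],0.02],
  ],
)

```text
time: 12.92
eef_pos: [0.4765, -0.1377, 0.0728]
tcp_rot: [0.682, 0.732, 0.0, 0.0]
contact_force: [-0.3, 0.6, -6.5]
opening: 0.394
finger_force: 60.3
```

```bash
python3 - <<'E'
from h import *
from plant import ctrl
s=ctrl.get_state();goal(s,[.4768,-.1375,.1655],np.radians(94.1));print(s["contact_force"],s["wrist_torque"],s["opening"],s["finger_force"])
E
```

```text
turn [ 0.0003  0.0002 -0.0006] shift [ 0.0002  0.0003 -0.0927] eef [ 0.4765 -0.1377  0.0728] t 12.925
[-0.27441917  0.62638918 -6.50739572] [-0.00166805  0.00659284  0.03293078] 0.39449255592242194 60.264108180999756
```

Request:
drive_tool(
  moves=[
    [[0,0,0],[0,0,-0.004],0.02],
    [[0,0,0],[0,0,-0.007],0.02],
    [[0,0,0],[0,0,-0.009],0.02],
    [[0,0,0],[0,0,-0.01],0.02],
    [[0,0,0],[0,0,-0.01],0.02],
  ],
)

```text
time: 13.55
eef_pos: [0.4767, -0.1379, 0.114]
tcp_rot: [0.682, 0.732, 0.0, 0.001]
contact_force: [0.2, -0.1, -6.7]
opening: 0.404
finger_force: 60.4
```

Request:
drive_tool(
  moves=[
    [[0,0,0],[0,0,-0.01],0.02],
    [[0,0,0],[0,0,-0.01],0.02],
    [[0,0,0],[0,0,-0.01],0.02],
    [[0,0,0],[0,0,-0.009],0.02],
    [[0,0,0],[0,0,-0.007],0.02],
  ],
)

```text
time: 14.18
eef_pos: [0.4766, -0.1378, 0.1597]
tcp_rot: [0.682, 0.732, 0.0, 0.0]
contact_force: [0.3, 0.2, -5.8]
opening: 0.395
finger_force: 60.4
```

Request:
drive_tool(
  moves=[
    [[0,0,0],[0,0,-0.004],0.02],
    [[0,0,0],[0,0,-0.002],0.02],
    [[0,0,0],[0,0,0],0.02],
    [[0,0,0],[0,0,0],0.02],
    [[0,0,0],[0,0,0],0.02],
  ],
)

```text
time: 14.8
eef_pos: [0.4764, -0.1377, 0.1647]
tcp_rot: [0.682, 0.732, -0.0, -0.0]
contact_force: [0.3, -0.1, -5.5]
opening: 0.396
finger_force: 60.4
```

Request:
drive_tool(
  moves=[
    [[0,0,0],[0,0,0],0.02],
    [[0,0,0],[0,0,0],0.02],
    [[0,0,0],[0,0,0],0.02],
    [[0,0,0],[0,0,0],0.02],
    [[0,0,0],[0,0,0],0.02],
  ],
)

```text
time: 15.42
eef_pos: [0.4766, -0.1378, 0.165]
tcp_rot: [0.682, 0.732, 0.0, 0.0]
contact_force: [-0.1, -0.1, -5.8]
opening: 0.395
finger_force: 60.4
```

Request:
drive_tool(
  moves=[
    [[0,0,0],[0,0,0],0.02],
    [[0,0,0],[0,0,0],0.02],
    [[0,0,0],[0,0,0],0.02],
    [[0,0,0],[0,0,0],0.02],
    [[0,0,0],[0,0,0],0.02],
  ],
)

```text
time: 16.05
eef_pos: [0.4766, -0.1378, 0.1651]
tcp_rot: [0.682, 0.732, 0.0, 0.0]
contact_force: [-0.8, -0.3, -6.6]
opening: 0.398
finger_force: 60.4
```

```bash
python3 - <<'E'
from h import *
from plant import ctrl
c=ctrl.read_camera("wrist");t=ctrl.read_camera("scene")
A=c["image"][180:430,170:470,::-1];B=t["image"][130:260,220:360,::-1]
cv2.imwrite("pics/w7.png",np.hstack([cv2.resize(A,(400,400)),cv2.resize(B,(400,400))]))
s=ctrl.get_state();print(s["eef_pos"],s["opening"],s["contact_force"],s["wrist_torque"],s["time"])
E
```

```text
[ 0.47658556 -0.1377692   0.16504232] 0.3968173870460143 [-0.2024945   0.31644337 -6.2638576 ] [-0.04893188 -0.03418508  0.01473719] 16.15
```

View pics/w7.png

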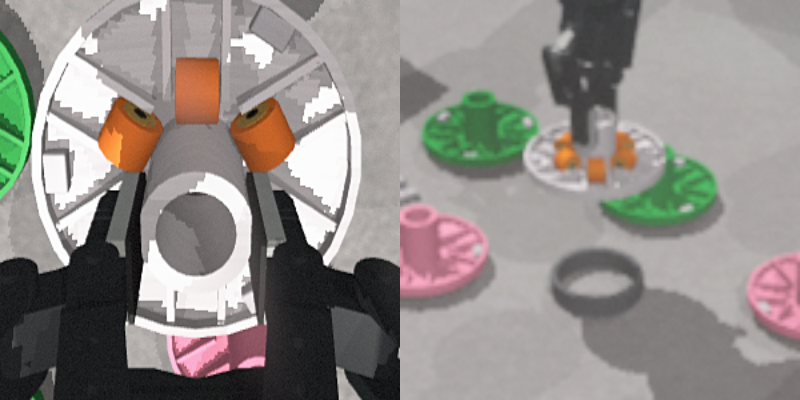

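The pulley hangs level, well clear of the ring, and the last roller lies across its pocket at crop (197,90) with the visible fitted ones in theirs. The arm has held it steady for over a second, so I'm handing it in.

```bash
python3 -c "
from plant import ctrl
print(ctrl.sign_off())"
```

```text
the job is handed in; nothing more can be done
None
```

The last roller is in its pocket, and the job is handed in with the loaded pulley held level and steady about 100 mm above its ring; no pass/fail result came back.

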